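# Pack the last two resin wall pegs into the round tin

## Task

Fill the two empty places in the round tin with the two loose resin wall pegs that match the ones already packed in it, one in each place, either way round. Leave each standing upright with its flange flat on the tin's floor, and do not shove the tin away from where it stands. The peg with the broader flange does not belong in the tin.

Things in the scene. Friction and masses are not known exactly. Their poses are not given: they have to be found in the camera images.
- peg_a: Loose off-white resin wall peg standing upright on the shelf board (height 0): round flange 54 mm across, 13 mm thick, edges bevelled (underside 38 mm across), and a straight round stem 22 mm across up to 62 mm above the underside. About 60 g. Origin: centre of the underside; z up the stem; its yaw means nothing. Not the bystander of the same resin and height with a 76 mm flange.
- peg_b: The second loose peg, exactly like peg_a: flange 54 mm across and 13 mm thick, stem 22 mm across, 62 mm high in all, about 60 g, standing upright on the board. Origin: centre of the underside; z up the stem.
- gap_a (a point): Middle of one of the two empty places, on the tin's floor (3 mm above the board), 59 mm to +x of the tin's centre; axes are the tin's, z up. The open steel tin, 192 mm across outside, 187 inside, rim 30 mm above the board, 0.6 kg, stands loose. Seven places, one central and six round it, 59 mm middle to middle; five hold loose pegs just like the two, stems up.
- gap_b (a point): Middle of the other empty place, on the tin's floor, opposite gap_a: 59 mm to -x of the tin's centre, same axes. Packed flanges leave about 5 mm all round a new one. Fingers straddling a stem along the tin's y (square to the line gap_b to gap_a) clear the neighbours' stems even wide open; in other directions keep them within 15 mm of the stem.
Things that resemble listed ones, but are neither listed nor needed, are in the scene too. What is shaped like the peg_b but blue, green or turquoise is not meant.

How it is judged (in metres and radians):
At the end, for the whole second after the job is handed in: One loose matching peg stands in each of the tin's two empty places (either way round): within 15 mm of the place's middle, underside within 4 mm of the tin's floor, upright within 0.1 rad, at rest (((horizontal distance between peg_a and gap_a below 0.015 m and z of peg_a in the frame of gap_a between -0.004 and 0.004 m and angle between each of peg_a, peg_b's own z axis and vertical below 0.1 rad and linear speed of each of peg_a, peg_b below 0.02 m/s and horizontal distance between peg_b and gap_b below 0.015 m and z of peg_b in the frame of gap_b between -0.004 and 0.004 m) or (horizontal distance between peg_a and gap_b below 0.015 m and z of peg_a in the frame of gap_b between -0.004 and 0.004 m and angle between each of peg_a, peg_b's own z axis and vertical below 0.1 rad and linear speed of each of peg_a, peg_b below 0.02 m/s and horizontal distance between peg_b and gap_a below 0.015 m and z of peg_b in the frame of gap_a between -0.004 and 0.004 m))); the robot touches nothing.
It fails at once if the tin is shoved more than 40 mm (distance of any of gap_a, gap_b from where it was at the start of the episode above 0.04 m).
It also fails if it takes over 64 s, if anything falls off the work surface, if the arm or the gripper's body presses on something with over 40 N, if the wrist force passes 120 N, or if a joint passes its speed limit or range.

## Robot

A 6-joint arm with a two-finger parallel gripper is mounted at the origin on the work surface. World frame = base frame: x ahead of the robot, y to its left, z up, the work surface at z = 0. Lengths are in m, angles in degrees, forces in N, time in s.
With the tool pointing down it reaches from about 0.4 to 0.825 m from the base axis. Payload 7 kg.
Tool frame: the origin (TCP) lies on the front face of the gripper's body, between the roots of the fingers; the fingertips stand 66 mm ahead of it and the grasp point (between the pads) lies 47 mm ahead of it; z points along the fingers, y is the line along which they close (so a half turn about z gives the same grasp; the last joint's range is limited). The gripper opens to 88 mm and grips with 3 to 60 N. Pads are 19 mm wide; open, the fingers measure 130 mm over their backs; the gripper's body (78 mm by 193 mm) begins 47 mm behind the grasp point.
Start: joints at [83.142, 20.546, 0.682, 0, -70.136, -16.507], TCP at [0.268, 0.62, 0.292] pointing down, gripper open.
Joint ranges: [-176.03, 176.03], [-82.01, 121.73], [-58.28, 71.71], [-173.87, 95.51], [-174.79, -0.11], [-173.66, 173.66]. Speed limits (degrees/s): [136.94, 136.94, 172.46, 180, 180, 180].

## Interface

Orientations are given as [roll, pitch, yaw] about the fixed x, y, z axes, in that order (R = Rz(yaw) Ry(pitch) Rx(roll)).
In Python, from plant import ctrl gives the robot as it stands.
- The arm moves only by the tool send_rows, never from a script. Its argument "deltas" is a list of rows, each a list of 2 entries, a list of its own where there are three numbers: the shift along the tool's x, y, z each as a share of 800 mm, from -1 to 1, then the turn about the tool's z as a share of 90 degrees, from -1 to 1. A call has exactly 5 rows; each row is the pose to reach, as a shift and turn from the pose commanded when the call began, along the tool's axes at that moment; what a row does not reach only later rows make up. A row lasts 1/12 s, in which the tool goes at most 41.7 mm and 7.16 degrees, less where a joint would pass 70% of its speed; a pose out of reach is approached as far as the arm can. A call with a number of a shift or a turn outside -1 to 1 is refused whole. A call with a gripper value outside its range is refused whole. "gripper" is the opening, from 0 (shut) to 1 (fully open), set as the call begins (left out, the last holds). The fingers move at their own pace and stop on an object; the grip force is fixed at half the most. Time passes only in rows, so rows that repeat a pose let the fingers close, or fill a call up. It gives the time, the measured TCP pose, the force, the opening and the grip force at its end, in the units of the state.
- ctrl.get_obs(): the state, without advancing time (a new reading comes with each control period).
- ctrl.snapshot(name): name is "scene" or "top" or "wrist"; returns a dict with "color" (420x560x3 uint8, red, green, blue), "vertical_fov" (degrees; the focal length in pixels is half the picture's height over the tangent of half this angle, whatever the lens; pixels are square), "cx", "cy" (the principal point, pixels), "k1" (the pictures are not rectified: a ray, as slopes to the right and down, at radius r is drawn at 1 + k1 r^2 times it, then the intrinsics apply), "rvec" (rotation vector, rad) and "tvec" (3), from world to camera coordinates, as OpenCV has them. Camera axes: x right, y down, z forward; pixel columns grow to the right and rows downward; lengths in m; the calibration is good to about 2 mm. A picture is of the moment at which its call begins. There is no depth.
- ctrl.close_job(): hands the job in; it is judged then, once.
Trained networks look in a picture, given as the dict that the camera call returned (one of the last four; its "shot" number tells which), for a name from the list of things; names that differ only in an ending like _2 or _b are one class to them, and where a whole thing is asked for, a point or a joint stands for the part that bears it (a point fixed in the world has none). Each returns a list of dicts, best first, with "conf" (0 to 1); they miss things now and then, are a little off and sometimes report something else, mostly with a low value. They report only what shows in the picture. A call takes as long as a camera call. They do not tell look-alikes from the thing itself.
- ctrl.boxes_of(picture, thing): "xy" ([column, row] as shares, 0 to 1, of the picture: columns of its width, rows of its height, amid what is visible of it).
- ctrl.cut_out(picture, thing): "pixels" (420x560 bool, what is visible of it) and "xy" ([column, row] as shares, 0 to 1, of the picture: columns of its width, rows of its height, amid what is visible of it).
The state is a dict: "clock": time; "joint_pos": joint angles; "qvel": joint speeds; "tau": joint torques, N m; "tool_pos": TCP position; "orientation": TCP orientation; "force": force on the tool from outside, world axes, zero at the start; "moment": the same for the moment, N m; "opening": finger opening in m; "gripper_force": force on a finger pad.
Only numpy, scipy, OpenCV 4.12 (cv2) and the standard library are available. Lean on these libraries where they do the work, as an engineer would, in place of code of your own. Each camera call takes 0.05 s, during which the arm holds its last target. There are 200 camera calls.

## Working session

There is one attempt and no reset: what is moved stays moved. The work goes in short steps, Python scripts to look and compute and a tool call to move; the robot and the scene stay as the last step left them, time stands still between calls to the robot, and variables do not carry over. Pictures are saved under pics/ and viewed, at most 10 in all, crops included, and the job is handed in when it is done.

Besides the shell and the picture viewer there is one more tool, called after ">>>" as name(argument=value, ...) on one line, values as JSON. send_rows: Moves the arm, as the interface text tells. Shift numbers are shares of 800 mm and turn numbers shares of 90 degrees, none past 1 either way. Its arguments: {"type":"object","properties":{"deltas":{"type":"array","items":{"type":"array"}},"gripper":{"type":"number"}},"required":["deltas"]}

```bash
mkdir -p pics; cat > h.py <<'E'
import numpy as np, cv2
from plant import ctrl
def cam(p):
    f=p["color"].shape[0]/2/np.tan(np.radians(p["vertical_fov"])/2)
    R=cv2.Rodrigues(np.array(p["rvec"],float))[0]; return f,R,np.array(p["tvec"],float)
def ray(p,uv,z):
    """pixel -> world at height z"""
    f,R,t=cam(p); d=np.array([(uv[0]-p["cx"])/f,(uv[1]-p["cy"])/f]); s=d.copy()
    for _ in range(30): s=d/(1+p["k1"]*(s@s))
    c=-R.T@t; w=R.T@np.array([*s,1]); return c+w*(z-c[2])/w[2]
def proj(p,X):
    f,R,t=cam(p); c=R@np.array(X,float)+t; s=c[:2]/c[2]; s=s*(1+p["k1"]*(s@s)); return s*f+[p["cx"],p["cy"]]
def save(p,n): cv2.imwrite(f"pics/{n}.png",p["color"][:,:,::-1])
def dets(p,thing,z):
    for d in ctrl.cut_out(p,thing):
        uv=np.array(d["xy"])*[560,420]; m=d["pixels"]
        print(p["shot"],thing,round(d["conf"],2),uv.round(),m.sum(),ray(p,uv,z)[:2].round(4),p["color"][m].mean(0).round())
E
python3 - <<'E'
from h import *
for n in("top","scene"):
    p=ctrl.snapshot(n); save(p,n+"0"); c=cam(p); print(n,(-c[1].T@c[2]).round(3))
    dets(p,"peg_a",.03); dets(p,"gap_a",.003)
print(ctrl.get_obs())
E
```

```text
top [ 0.382 -0.073  1.088]
1 peg_a 0.97 [317. 245.] 505 [ 0.4782 -0.1688] [120. 118. 105.]
1 peg_a 0.93 [274. 216.] 505 [ 0.5394 -0.083 ] [37. 83. 46.]
1 peg_a 0.92 [325. 187.] 479 [ 0.5983 -0.1895] [118. 116. 103.]
1 peg_a 0.79 [332. 286.] 475 [ 0.3939 -0.1975] [ 26.  46. 104.]
1 peg_a 0.73 [359. 239.] 495 [ 0.4889 -0.2568] [34. 79. 43.]
1 peg_a 0.64 [287. 287.] 514 [ 0.394 -0.106] [35. 93. 92.]
1 gap_a 0.65 [150. 218.] 4196 [0.5429 0.1796] [91. 95. 96.]
scene [ 1.189 -0.252  0.634]
2 peg_a 0.96 [207. 229.] 401 [ 0.5141 -0.2599] [31. 94. 46.]
2 peg_a 0.94 [246. 216.] 346 [ 0.4932 -0.1649] [136. 130. 116.]
2 peg_a 0.92 [283. 227.] 394 [ 0.5513 -0.0907] [31. 97. 47.]
2 peg_a 0.82 [240. 257.] 435 [ 0.6186 -0.201 ] [138. 132. 118.]
2 peg_a 0.68 [225. 198.] 324 [ 0.4126 -0.2045] [ 26.  57. 122.]
2 peg_a 0.55 [261. 195.] 306 [ 0.4224 -0.1141] [ 22. 105. 104.]
2 gap_a 0.74 [380. 214.] 1929 [0.5399 0.1609] [103. 104. 106.]
{'clock': 0.3, 'joint_pos': array([ 8.31414014e+01,  2.05635652e+01,  6.66064836e-01, -6.13692275e-03,
       -7.01367530e+01, -1.65072097e+01]), 'qvel': array([ 0.03200586, -0.09650523, -0.05383669,  0.00292746,  0.07934662,
        0.00405698]), 'tau': array([ 8.74777857e-05, -5.81811726e+01,  2.92819011e+01,  6.99002892e+00,
        9.29476839e-03, -1.16214064e-04]), 'tool_pos': array([0.26766543, 0.61950929, 0.2918267 ]), 'orientation': array([ 1.79965519e+02, -4.19990707e-03, -2.33678940e+01]), 'force': array([-0.84104275, -0.21707488, -1.16030918]), 'moment': array([-0.01358562, -0.0220508 , -0.01664492]), 'gripper_force': 0.0, 'opening': 0.08767131468193112}
```

View pics/top0.png

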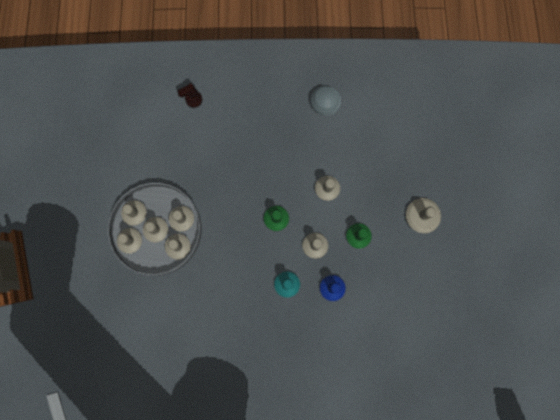

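View pics/scene0.png

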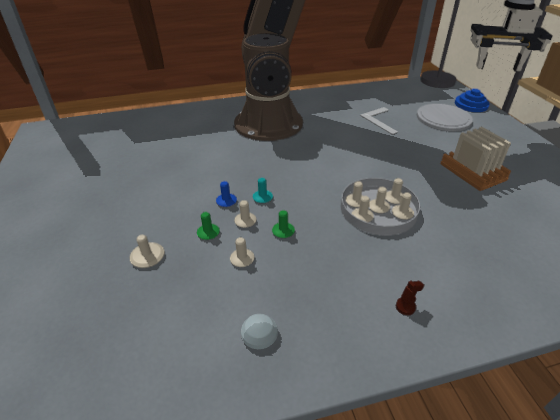

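The top view shows the two matching off-white pegs at (327,188) and (315,245). The broad one is at (424,215), and the tin is at (155,227) with gaps at about (160,200) and (151,257). Next I'll fit silhouettes to refine these positions.

```bash
cat >> h.py <<'E'
from scipy.optimize import minimize
A=np.linspace(0,2*np.pi,24,endpoint=False)
def ring(p,x,y,r,z): return np.array([proj(p,(x+r*np.cos(a),y+r*np.sin(a),z)) for a in A])
S=8
def sil(p,x,y,z0):
    m=np.zeros((420,560),np.uint8)
    for rs in(((.019,0),(.027,.004),(.027,.009),(.019,.013)),((.011,.013),(.011,.062))):
        h=cv2.convexHull((np.concatenate([ring(p,x,y,r,z0+z) for r,z in rs])*S).round().astype(np.int32))
        cv2.fillConvexPoly(m,h,255,cv2.LINE_AA,3)
    return m/255.
def white(p):
    c=cv2.GaussianBlur(p["color"],(0,0),.6).astype(float); return np.clip((c[...,0]-c[...,2])/14,0,1)
def fit(p,xy,z0,w=None):
    w=white(p) if w is None else w
    u=proj(p,(*xy,z0+.02)).astype(int); k=np.zeros_like(w); cv2.circle(k,(int(u[0]),int(u[1])),int(.045*cam(p)[0]/np.linalg.norm(cam(p)[1]@np.array([*xy,0])+cam(p)[2])),1,-1)
    g=lambda v:((sil(p,v[0]/100,v[1]/100,z0)-w)**2*k).sum()/k.sum()
    x0=np.array(xy)*100; r=minimize(g,x0,method="Nelder-Mead",options=dict(initial_simplex=[x0,x0+[1,0],x0+[0,1]],xatol=.01,fatol=1e-5)); return r.x/100,r.fun
def tin(p,uvs):
    q=np.array([fit(p,ray(p,uv,.02)[:2],.003)[0] for uv in uvs]); return q
E
python3 - <<'E'
from h import *
p=ctrl.snapshot("top")
for uv in((327,188),(315,245)): r=fit(p,ray(p,uv,.02)[:2],0); print(r)
q=tin(p,[(155,229),(134,211),(181,217),(129,240),(177,246)]); print(q.round(4))
c0=q.mean(0); print("mean",c0, "dist",np.linalg.norm(q[1:]-q[0],axis=1))
# order: angles from tin +x: 60,-60,120,-120
z=((q[1:]-c0)@[1,1j])*np.exp(-1j*np.radians([60,-60,120,-120])); print("yaw",np.degrees(np.angle(z)),np.degrees(np.angle(z.sum())))
m=ctrl.cut_out(p,"gap_a")[0]["pixels"].astype(np.uint8)
h=cv2.convexHull(np.argwhere(m)[:,::-1]); e=cv2.fitEllipse(h); print(e, ray(p,e[0],.03), ray(p,e[0],.015))
E
```

```text
(array([ 0.60061658, -0.19646806]), np.float64(0.04762107639279809))
(array([ 0.47960163, -0.16726726]), np.float64(0.041108659107074265))
[[0.5178 0.1657]
 [0.5531 0.2125]
 [0.5402 0.1115]
 [0.4952 0.2216]
 [0.4818 0.1192]]
mean [0.51759977 0.16612528] dist [0.05860685 0.05867302 0.06026937 0.05881893]
yaw [-7.39787691 -7.52731894 -7.97639123 -7.36737372] -7.569099734846232
((154.31341552734375, 228.8699188232422), (91.94807434082031, 93.42665100097656), 72.81602478027344) [0.51593868 0.16322644 0.03      ] [0.51784058 0.16657419 0.015     ]
```

```bash
cat >> h.py <<'E'
def go(x,y,z,yaw=-7.6,v=.0405):
    """print shift shares and turn share to the TCP target, with per-row step and row count"""
    o=ctrl.get_obs(); P=np.array(o["tool_pos"]); s=np.radians(o["orientation"][2])
    d=np.array([x,y,z])-P; t=-(yaw-o["orientation"][2]); t=(t+180)%360-180
    L=np.array([[np.cos(s),np.sin(s),0],[np.sin(s),-np.cos(s),0],[0,0,-1]])@d/.8
    n=int(np.ceil(max(np.linalg.norm(d)/v,abs(t)/7))); print("clock",round(o["clock"],2),"pos",P.round(4),"ori",np.round(o["orientation"],2),"open",round(o["opening"],4),"| total",L.round(4),"turn",round(t/90,4),"rows",n,"per row",(L/n).round(5),round(t/90/n,4))
E
python3 -c "
from h import *
go(.6006,-.1965,.24)"
```

```text
clock 0.4 pos [0.2677 0.6196 0.292 ] ori [179.99  -0.   -23.36] open 0.0878 | total [0.7866 0.7714 0.065 ] turn -0.1752 rows 22 per row [0.03575 0.03507 0.00296] -0.008
```

>>> send_rows(deltas=[[[0.0,0.0,0.0],-0.035],[[0.0,0.0,0.0],-0.07],[[0.0,0.0,0.0],-0.105],[[0.0,0.0,0.0],-0.14],[[0.0,0.0,0.0],-0.175]], gripper=1)

```text
clock: 0.82
tool_pos: [0.2677, 0.6196, 0.2922]
orientation: [-180.0, 0.0, -7.5]
force: [-0.5, -0.1, 0.2]
opening: 0.0873
gripper_force: 0.0
```

```bash
python3 -c "
from h import *
go(.6006,-.1965,.24)"
```

```text
clock 0.82 pos [0.2677 0.6196 0.2922] ori [-180.      0.     -7.46] open 0.0873 | total [0.5451 0.9575 0.0652] turn 0.0015 rows 22 per row [0.02478 0.04352 0.00296] 0.0001
```

>>> send_rows(deltas=[[[0.0248,0.0435,0.003],0],[[0.0496,0.087,0.006],0],[[0.0744,0.1305,0.009],0],[[0.0992,0.174,0.012],0],[[0.124,0.2175,0.015],0]])

```text
clock: 1.23
tool_pos: [0.3433, 0.4322, 0.2801]
orientation: [-180.0, -0.0, -7.6]
force: [1.2, -0.6, 0.7]
opening: 0.0878
gripper_force: 0.0
```

>>> send_rows(deltas=[[[0.0248,0.0435,0.003],0],[[0.0496,0.087,0.006],0],[[0.0744,0.1305,0.009],0],[[0.0992,0.174,0.012],0],[[0.124,0.2175,0.015],0]])

```text
clock: 1.65
tool_pos: [0.4185, 0.2466, 0.2685]
orientation: [-179.9, -0.0, -7.6]
force: [1.2, 0.1, -0.2]
opening: 0.0875
gripper_force: 0.0
```

>>> send_rows(deltas=[[[0.0248,0.0435,0.003],0],[[0.0496,0.087,0.006],0],[[0.0744,0.1305,0.009],0],[[0.0992,0.174,0.012],0],[[0.124,0.2175,0.015],0]])

```text
clock: 2.07
tool_pos: [0.4938, 0.0609, 0.2566]
orientation: [-180.0, -0.1, -7.6]
force: [0.0, 1.2, 0.3]
opening: 0.0877
gripper_force: 0.0
```

>>> send_rows(deltas=[[[0.0248,0.0435,0.003],0],[[0.0496,0.087,0.006],0],[[0.0744,0.1305,0.009],0],[[0.0992,0.174,0.012],0],[[0.124,0.2175,0.015],0]])

```text
clock: 2.48
tool_pos: [0.5693, -0.1249, 0.2443]
orientation: [-180.0, -0.0, -7.6]
force: [0.8, 2.2, -0.6]
opening: 0.0873
gripper_force: 0.0
```

```bash
python3 -c "
from h import *
go(.6006,-.1965,.2)
p=ctrl.snapshot('wrist'); save(p,'w1'); print(fit(p,(.6006,-.1965),0),proj(p,(.6006,-.1965,0.062)))
"
```

```text
clock 2.48 pos [ 0.5693 -0.1249  0.2443] ori [-1.7999e+02 -4.0000e-02 -7.6100e+00] open 0.0873 | total [0.0507 0.0835 0.0554] turn -0.0001 rows 3 per row [0.0169  0.02784 0.01847] -0.0
(array([ 0.60020062, -0.19898442]), np.float64(0.016028400992087903)) [348.3764124  163.27071299]
```

>>> send_rows(deltas=[[[0.0169,0.0278,0.0185],0],[[0.0338,0.0556,0.037],0],[[0.0507,0.085,0.0554],0],[[0.0507,0.085,0.0554],0],[[0.0507,0.085,0.0554],0]])

```text
clock: 2.95
tool_pos: [0.5995, -0.1968, 0.1982]
orientation: [180.0, 0.2, -7.8]
force: [-0.1, 0.2, -0.2]
opening: 0.0876
gripper_force: 0.0
```

```bash
python3 -c "
from h import *
p=ctrl.snapshot('wrist'); save(p,'w2'); r=fit(p,(.6006,-.198),0); print(r)
go(*r[0],.092)
"
```

```text
(array([ 0.59882053, -0.19685247]), np.float64(0.025275230446326444))
clock 3.0 pos [ 0.5997 -0.1961  0.1992] ori [ 1.7999e+02  7.0000e-02 -7.6900e+00] open 0.0876 | total [-0.001   0.0011  0.1341] turn -0.001 rows 3 per row [-0.00033  0.00038  0.04469] -0.0003
```

View pics/w2.png

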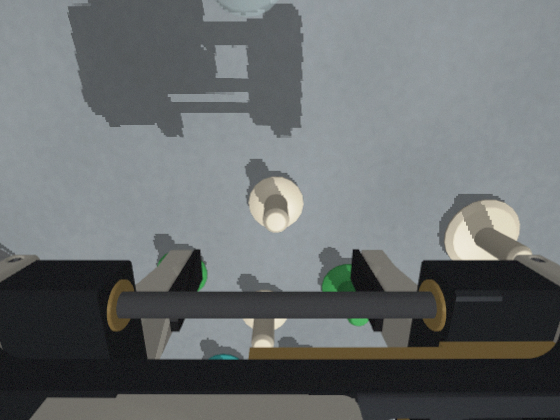

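The wrist view shows the peg at (276,205), midway between the fingers, with the broad peg clear to the right. I'll descend and grip.

>>> send_rows(deltas=[[[-0.001,0.0005,0.04],0],[[-0.001,0.0005,0.075],0],[[-0.001,0.0005,0.105],0],[[-0.001,0.0005,0.134],0],[[-0.001,0.0005,0.134],0]])

```text
clock: 3.42
tool_pos: [0.5968, -0.1946, 0.0892]
orientation: [-180.0, 0.3, -7.6]
force: [-1.4, 0.4, -0.5]
opening: 0.0878
gripper_force: 0.0
```

>>> send_rows(deltas=[[[0,0,0],0],[[0,0,0],0],[[0,0,0],0],[[0,0,0],0],[[0,0,0],0]], gripper=0)

```text
clock: 3.83
tool_pos: [0.5998, -0.1959, 0.0941]
orientation: [-180.0, -0.1, -7.6]
force: [-0.3, 0.6, -1.2]
opening: 0.0598
gripper_force: 0.0
```

>>> send_rows(deltas=[[[0,0,0],0],[[0,0,0],0],[[0,0,0],0],[[0,0,0],0],[[0,0,0],0]])

```text
clock: 4.25
tool_pos: [0.5991, -0.1959, 0.0926]
orientation: [180.0, 0.0, -7.6]
force: [0.7, -0.7, 0.0]
opening: 0.0262
gripper_force: 0.0
```

>>> send_rows(deltas=[[[0,0,0],0],[[0,0,0],0],[[0,0,0],0],[[0,0,0],0],[[0,0,0],0]])

```text
clock: 4.67
tool_pos: [0.5991, -0.1959, 0.0925]
orientation: [-180.0, 0.0, -7.6]
force: [0.7, -0.1, 0.7]
opening: 0.0214
gripper_force: 30.0
```

```bash
python3 -c "
from h import *
print(ctrl.get_obs()['gripper_force']); go(.5761,.1582,.2)
"
```

```text
29.995807967900845
clock 4.67 pos [ 0.5991 -0.1959  0.0925] ori [-1.80e+02  1.00e-02 -7.62e+00] open 0.0214 | total [-0.0871 -0.4349 -0.1343] turn -0.0002 rows 10 per row [-0.00871 -0.04349 -0.01343] -0.0
```

>>> send_rows(deltas=[[[0,0,-0.025],0],[[0,0,-0.065],0],[[0,0,-0.11],0],[[0,0,-0.14],0],[[0,0,-0.15],0]])

```text
clock: 5.08
tool_pos: [0.6009, -0.1962, 0.2175]
orientation: [180.0, -0.4, -7.6]
force: [1.0, 0.5, -0.1]
opening: 0.0218
gripper_force: 30.0
```

>>> send_rows(deltas=[[[-0.003,-0.015,0],0],[[-0.01,-0.05,0],0],[[-0.018,-0.09,0],0],[[-0.026,-0.13,0],0],[[-0.034,-0.17,0],0]])

```text
clock: 5.5
tool_pos: [0.589, -0.0559, 0.2112]
orientation: [180.0, 0.1, -7.7]
force: [1.0, 1.2, -0.5]
opening: 0.0214
gripper_force: 30.0
```

>>> send_rows(deltas=[[[-0.008,-0.04,0],0],[[-0.016,-0.08,0],0],[[-0.024,-0.12,0],0],[[-0.032,-0.16,0],0],[[-0.04,-0.2,0],0]])

```text
clock: 5.92
tool_pos: [0.5784, 0.1072, 0.2113]
orientation: [180.0, 0.1, -7.6]
force: [1.0, -0.8, -0.0]
opening: 0.0215
gripper_force: 30.0
```

>>> send_rows(deltas=[[[-0.006,-0.03,0],0],[[-0.01,-0.05,0],0],[[-0.013,-0.065,0],0],[[-0.013,-0.065,0],0],[[-0.013,-0.065,0],0]])

```text
clock: 6.33
tool_pos: [0.5756, 0.1586, 0.2117]
orientation: [180.0, 0.1, -7.6]
force: [-0.1, -0.9, -0.3]
opening: 0.0215
gripper_force: 30.0
```

>>> send_rows(deltas=[[[0,0,0],0],[[0,0,0],0],[[0,0,0],0],[[0,0,0],0],[[0,0,0],0]])

```text
clock: 6.75
tool_pos: [0.5764, 0.1577, 0.2127]
orientation: [-180.0, -0.0, -7.7]
force: [-0.3, -0.8, -1.2]
opening: 0.0213
gripper_force: 30.0
```

```bash
python3 -c "
from h import *
go(.5761,.1582,.2125)
p=ctrl.snapshot('wrist'); save(p,'w3')
c=np.array([.5176,.166]);a=np.radians(-7.6)
for k in(60,-60,120,-120,None):
    g=c+(0 if k is None else .059*np.array([np.cos(a+np.radians(k)),np.sin(a+np.radians(k))])); r=fit(p,g,.003); print(k,g.round(4),r[0].round(4),r[1].round(3),proj(p,(*g,.06)).round())
for r,z in((.096,.03),(.0935,.03)):
    for u in ring(p,*c,r,z): cv2.circle(p['color'],tuple(int(v) for v in u),1,(255,0,0),-1)
for g in((.5761,.1582),(.4591,.1738)):
    for u in ring(p,*g,.027,.009): cv2.circle(p['color'],tuple(int(v) for v in u),1,(0,255,0),-1)
o=ctrl.get_obs()['tool_pos']
for u in ring(p,o[0],o[1],.027,o[2]-.0925+.009): cv2.circle(p['color'],tuple(int(v) for v in u),1,(255,255,0),-1)
save(p,'w3')
"
```

```text
clock 6.75 pos [0.5764 0.1577 0.2127] ori [-1.7999e+02 -1.0000e-02 -7.6600e+00] open 0.0213 | total [-0.0004 -0.0006  0.0003] turn -0.0007 rows 1 per row [-0.00041 -0.00057  0.00029] -0.0007
60 [0.5536 0.2127] [0.5505 0.2104] 0.122 [218. 247.]
-60 [0.5401 0.1115] [0.5371 0.1131] 0.157 [332. 247.]
120 [0.4951 0.2205] [0.5229 0.2019] 0.206 [222. 304.]
-120 [0.4816 0.1193] [0.5147 0.1538] 0.213 [329. 304.]
None [0.5176 0.166 ] [0.5291 0.1645] 0.334 [275. 276.]
```

View pics/w3.png

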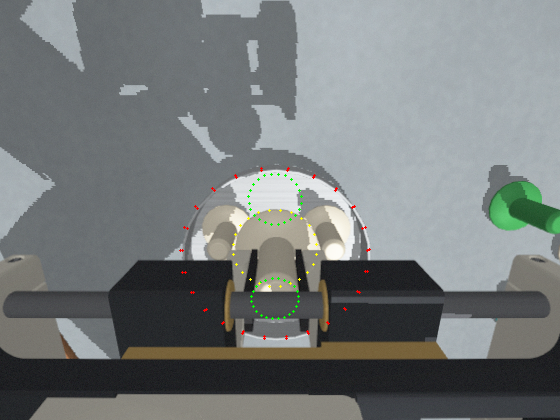

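```bash
python3 -c "
from h import *
p=ctrl.snapshot('wrist'); k=4
im=cv2.resize(p['color'][150:290,180:380],None,fx=k,fy=k,interpolation=cv2.INTER_CUBIC)
im=np.clip(im*1.0,0,255).astype(np.uint8)
c=np.array([.5176,.166]);a=np.radians(-7.6)
def dr(x,y,r,z,col):
    for u in ring(p,x,y,r,z): cv2.circle(im,tuple(int(v) for v in (u-[180,150]+.5)*k),2,col,-1)
dr(*c,.096,.03,(255,0,0))
for t in(60,-60):
    g=c+.059*np.array([np.cos(a+np.radians(t)),np.sin(a+np.radians(t))]); dr(*g,.027,.0125,(0,0,255)); dr(*g,.011,.065,(0,255,0))
p['color']=im; save(p,'w4')
"
```

```text
(no output)
```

View pics/w4.png

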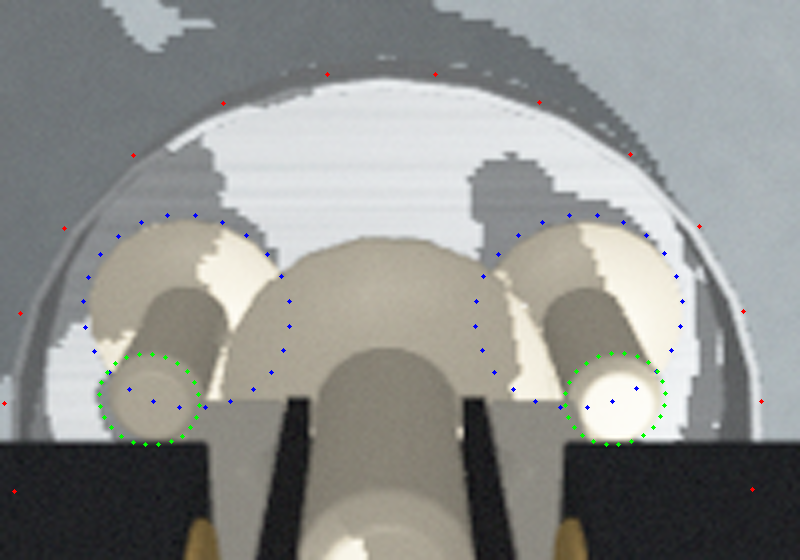

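Predicted flange and stem rings match the packed pegs to about 1 mm, and the rim is centred. I'll lower the peg straight down.

>>> send_rows(deltas=[[[-0.0004,-0.0005,0.025],0],[[-0.0004,-0.0005,0.055],0],[[-0.0004,-0.0005,0.085],0],[[-0.0004,-0.0005,0.11],0],[[-0.0004,-0.0005,0.125],0]])

```text
clock: 7.27
tool_pos: [0.5751, 0.1581, 0.1103]
orientation: [179.9, 0.1, -7.6]
force: [-0.8, -0.1, -1.7]
opening: 0.0216
gripper_force: 30.0
```

>>> send_rows(deltas=[[[0,0,0.005],0],[[0,0,0.01],0],[[0,0,0.015],0],[[0,0,0.019],0],[[0,0,0.021],0]])

```text
clock: 7.68
tool_pos: [0.5762, 0.1588, 0.0962]
orientation: [-180.0, -0.0, -7.6]
force: [0.5, -0.6, -2.2]
opening: 0.0215
gripper_force: 30.0
```

>>> send_rows(deltas=[[[0,0,0],0],[[0,0,0],0],[[0,0,0],0],[[0,0,0],0],[[0,0,0],0]])

```text
clock: 8.1
tool_pos: [0.5761, 0.1587, 0.0961]
orientation: [-180.0, -0.0, -7.6]
force: [-1.1, -0.1, -0.1]
opening: 0.0216
gripper_force: 30.0
```

>>> send_rows(deltas=[[[0,0,0],0],[[0,0,0],0],[[0,0,0],0],[[0,0,0],0],[[0,0,0],0]], gripper=0.6)

```text
clock: 8.52
tool_pos: [0.576, 0.1587, 0.0959]
orientation: [-180.0, -0.0, -7.6]
force: [-0.1, -0.5, 0.9]
opening: 0.0489
gripper_force: 0.0
```

>>> send_rows(deltas=[[[0,0,-0.02],0],[[0,0,-0.06],0],[[0,0,-0.1],0],[[0,0,-0.13],0],[[0,0,-0.14],0]])

```text
clock: 8.93
tool_pos: [0.5776, 0.1594, 0.2123]
orientation: [-179.8, -0.3, -7.6]
force: [0.5, 0.2, 0.5]
opening: 0.0525
gripper_force: 0.0
```

```bash
python3 -c "
from h import *
go(.4796,-.1673,.208)"
```

```text
clock 8.93 pos [0.5776 0.1594 0.2123] ori [-179.81   -0.3    -7.58] open 0.0525 | total [-0.0675  0.421   0.0054] turn 0.0002 rows 9 per row [-0.00751  0.04677  0.0006 ] 0.0
```

>>> send_rows(deltas=[[[-0.0025,0.015,0],0],[[-0.008,0.05,0],0],[[-0.014,0.09,0],0],[[-0.021,0.13,0],0],[[-0.027,0.17,0],0]], gripper=0.7)

```text
clock: 9.35
tool_pos: [0.5349, 0.0251, 0.2066]
orientation: [180.0, 0.1, -7.6]
force: [0.0, -0.8, -0.5]
opening: 0.061
gripper_force: 0.0
```

>>> send_rows(deltas=[[[-0.006,0.04,0],0],[[-0.013,0.08,0],0],[[-0.019,0.12,0],0],[[-0.025,0.16,0],0],[[-0.031,0.2,0],0]])

```text
clock: 9.77
tool_pos: [0.489, -0.1302, 0.2068]
orientation: [180.0, 0.1, -7.6]
force: [1.5, -0.1, -0.3]
opening: 0.0615
gripper_force: 0.0
```

>>> send_rows(deltas=[[[-0.004,0.03,0],0],[[-0.008,0.051,0],0],[[-0.008,0.051,0],0],[[-0.008,0.051,0],0],[[-0.008,0.051,0],0]])

```text
clock: 10.18
tool_pos: [0.4785, -0.1681, 0.2072]
orientation: [-180.0, 0.1, -7.7]
force: [-0.1, 0.8, 0.3]
opening: 0.0612
gripper_force: 0.0
```

```bash
python3 -c "
from h import *
p=ctrl.snapshot('wrist'); r=fit(p,(.4796,-.1673),0); print(r)
go(*r[0],.0925)
t=ctrl.snapshot('top'); r=fit(t,(.4796,-.1673),0);print(r)
print('placed',fit(t,(.5761,.1582),.003)); q=tin(t,[(155,229),(134,211),(181,217),(129,240),(177,246)]); print(q.round(4))
cv2.imwrite('pics/t5.png',cv2.resize(t['color'][150:300,80:380,::-1],None,fx=2.6,fy=2.6,interpolation=cv2.INTER_CUBIC))
"
```

```text
(array([ 0.47842779, -0.16783999]), np.float64(0.024269957828172067))
clock 10.23 pos [ 0.4788 -0.1678  0.2074] ori [-1.80e+02  4.00e-02 -7.61e+00] open 0.0613 | total [-5.000e-04  1.000e-04  1.436e-01] turn -0.0001 rows 3 per row [-1.700e-04  4.000e-05  4.786e-02] -0.0
(array([ 0.49780984, -0.16063221]), np.float64(0.28722290338525197))
placed (array([0.58345373, 0.1644954 ]), np.float64(0.4888930083397172))
[[0.5122 0.1608]
 [0.5632 0.2221]
 [0.5602 0.113 ]
 [0.5103 0.2277]
 [0.4767 0.1098]]
```

View pics/t5.png

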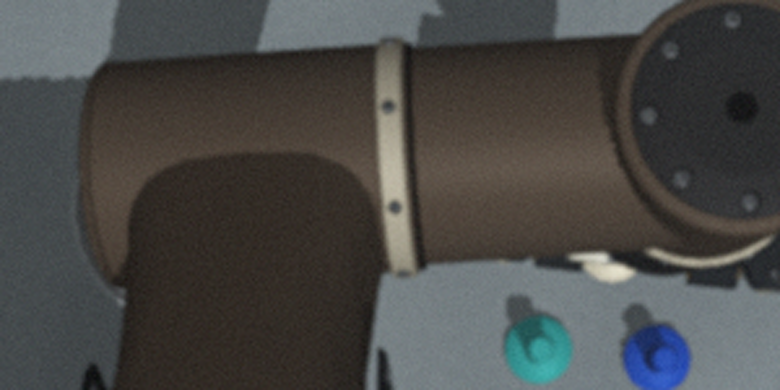

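The arm hides the tin in the top view, so those fits don't count. The wrist fit for peg 2 is good (residual 0.024), so I'll grip it.

>>> send_rows(deltas=[[[-0.0004,0,0.03],0],[[-0.0004,0,0.07],0],[[-0.0004,0,0.11],0],[[-0.0004,0,0.135],0],[[-0.0004,0,0.1435],0]])

```text
clock: 10.7
tool_pos: [0.477, -0.1672, 0.0899]
orientation: [180.0, 0.3, -7.6]
force: [-0.0, 0.7, -0.4]
opening: 0.0613
gripper_force: 0.0
```

>>> send_rows(deltas=[[[0,0,0],0],[[0,0,0],0],[[0,0,0],0],[[0,0,0],0],[[0,0,0],0]], gripper=0)

```text
clock: 11.12
tool_pos: [0.4794, -0.168, 0.0943]
orientation: [-180.0, -0.1, -7.6]
force: [-0.4, 0.4, -0.6]
opening: 0.0339
gripper_force: 0.0
```

>>> send_rows(deltas=[[[0,0,0],0],[[0,0,0],0],[[0,0,0],0],[[0,0,0],0],[[0,0,0],0]])

```text
clock: 11.53
tool_pos: [0.4791, -0.1681, 0.0937]
orientation: [-180.0, -0.1, -7.6]
force: [-1.3, 0.9, 6.7]
opening: 0.0214
gripper_force: 30.0
```

```bash
python3 -c "
from h import *
print(ctrl.get_obs()['gripper_force']); go(.4591,.1738,.2125)
"
```

```text
30.007491019605368
clock 11.53 pos [ 0.4791 -0.1681  0.0937] ori [-1.8e+02 -6.0e-02 -7.6e+00] open 0.0214 | total [-0.0813 -0.4203 -0.1485] turn -0.0 rows 9 per row [-0.00903 -0.0467  -0.0165 ] -0.0
```

>>> send_rows(deltas=[[[0,0,-0.025],0],[[0,0,-0.065],0],[[0,0,-0.11],0],[[0,0,-0.14],0],[[0,0,-0.15],0]])

```text
clock: 11.95
tool_pos: [0.4802, -0.1683, 0.2171]
orientation: [-180.0, -0.3, -7.6]
force: [0.2, -0.9, -0.8]
opening: 0.0215
gripper_force: 30.0
```

>>> send_rows(deltas=[[[-0.003,-0.015,0],0],[[-0.01,-0.05,0],0],[[-0.0175,-0.09,0],0],[[-0.025,-0.13,0],0],[[-0.033,-0.17,0],0]])

```text
clock: 12.37
tool_pos: [0.4698, -0.0288, 0.2124]
orientation: [180.0, 0.1, -7.7]
force: [0.8, -0.0, -0.6]
opening: 0.0211
gripper_force: 30.0
```

>>> send_rows(deltas=[[[-0.008,-0.04,0],0],[[-0.0155,-0.08,0],0],[[-0.023,-0.12,0],0],[[-0.031,-0.16,0],0],[[-0.0385,-0.2,0],0]])

```text
clock: 12.78
tool_pos: [0.4604, 0.1342, 0.2125]
orientation: [180.0, 0.0, -7.6]
force: [0.1, -1.4, -1.6]
opening: 0.021
gripper_force: 30.0
```

>>> send_rows(deltas=[[[-0.005,-0.03,0],0],[[-0.0095,-0.05,0],0],[[-0.0095,-0.05,0],0],[[-0.0095,-0.05,0],0],[[-0.0095,-0.05,0],0]])

```text
clock: 13.2
tool_pos: [0.4585, 0.1731, 0.2124]
orientation: [179.9, 0.1, -7.6]
force: [-0.6, -0.1, -1.6]
opening: 0.0215
gripper_force: 30.0
```

>>> send_rows(deltas=[[[0,0,0],0],[[0,0,0],0],[[0,0,0],0],[[0,0,0],0],[[0,0,0],0]])

```text
clock: 13.62
tool_pos: [0.4591, 0.1732, 0.2131]
orientation: [-180.0, -0.0, -7.7]
force: [0.4, -0.1, -0.9]
opening: 0.0213
gripper_force: 30.0
```

```bash
python3 -c "
from h import *
go(.4591,.1738,.0967)
p=ctrl.snapshot('wrist'); print(fit(p,(.5761,.1582),.003))
k=4
u0=np.array([180,120]); im=cv2.resize(p['color'][120:270,180:380],None,fx=k,fy=k,interpolation=cv2.INTER_CUBIC)
c=np.array([.5176,.166]);a=np.radians(-7.6)
def dr(x,y,r,z,col):
    for u in ring(p,x,y,r,z): cv2.circle(im,tuple(int(v) for v in (u-u0+.5)*k),2,col,-1)
dr(*c,.096,.03,(255,0,0))
for t in(60,-60,0):
    g=c+.059*np.array([np.cos(a+np.radians(t)),np.sin(a+np.radians(t))]); dr(*g,.027,.0125,(0,0,255)); dr(*g,.011,.065,(0,255,0))
p['color']=im; save(p,'w6')
"
```

```text
clock 13.62 pos [0.4591 0.1732 0.2131] ori [-1.7999e+02 -1.0000e-02 -7.6500e+00] open 0.0213 | total [-1.000e-04 -8.000e-04  1.455e-01] turn -0.0006 rows 3 per row [-2.00e-05 -2.60e-04  4.85e-02] -0.0002
(array([0.57612321, 0.15812285]), np.float64(0.04304972844207643))
```

View pics/w6.png

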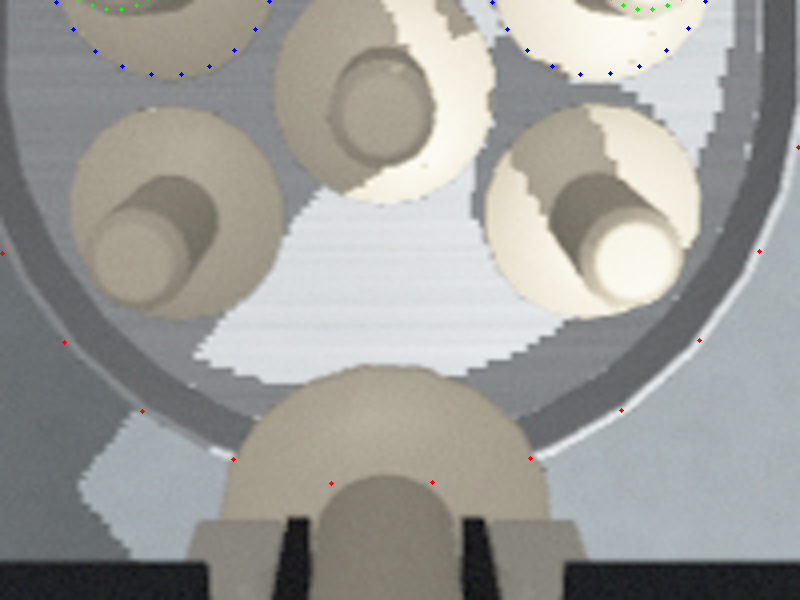

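The view shows the tin unmoved, with its rim on the red dots. The first peg fits at (0.5761, 0.1581), on its place. Lowering the second.

>>> send_rows(deltas=[[[0,-0.0006,0.025],0],[[0,-0.0006,0.055],0],[[0,-0.0006,0.085],0],[[0,-0.0006,0.11],0],[[0,-0.0006,0.125],0]])

```text
clock: 14.08
tool_pos: [0.4583, 0.1733, 0.111]
orientation: [179.9, 0.1, -7.6]
force: [-0.7, -0.6, -0.1]
opening: 0.0217
gripper_force: 30.0
```

>>> send_rows(deltas=[[[0,0,0.005],0],[[0,0,0.01],0],[[0,0,0.015],0],[[0,0,0.018],0],[[0,0,0.02],0]])

```text
clock: 14.5
tool_pos: [0.4594, 0.1743, 0.0974]
orientation: [-180.0, -0.0, -7.6]
force: [0.2, -0.9, -0.7]
opening: 0.0213
gripper_force: 30.0
```

>>> send_rows(deltas=[[[0,0,0],0],[[0,0,0],0],[[0,0,0],0],[[0,0,0],0],[[0,0,0],0]])

```text
clock: 14.92
tool_pos: [0.4592, 0.1741, 0.0973]
orientation: [-180.0, -0.0, -7.6]
force: [0.6, 0.3, -0.6]
opening: 0.0213
gripper_force: 30.0
```

Release, go up, then back off sideways to +x so I can check the tin.

>>> send_rows(deltas=[[[0,0,0],0],[[0,0,0],0],[[0,0,0],0],[[0,0,0],0],[[0,0,0],0]], gripper=0.6)

```text
clock: 15.33
tool_pos: [0.4591, 0.1741, 0.0971]
orientation: [-180.0, -0.0, -7.6]
force: [-0.5, 0.3, 0.2]
opening: 0.0486
gripper_force: 0.0
```

>>> send_rows(deltas=[[[0,0,-0.02],0],[[0,0,-0.06],0],[[0,0,-0.1],0],[[0,0,-0.15],0],[[0,0,-0.19],0]])

```text
clock: 15.75
tool_pos: [0.4591, 0.1739, 0.2517]
orientation: [-180.0, -0.1, -7.6]
force: [0.6, 0.4, 0.8]
opening: 0.0529
gripper_force: 0.0
```

>>> send_rows(deltas=[[[0,0.04,0],0],[[0,0.08,0],0],[[0,0.12,0],0],[[0,0.16,0],0],[[0,0.2,0],0]])

```text
clock: 16.17
tool_pos: [0.4372, 0.0141, 0.2492]
orientation: [-180.0, -0.0, -7.6]
force: [0.2, -0.2, -0.8]
opening: 0.0527
gripper_force: 0.0
```

>>> send_rows(deltas=[[[0,0.04,0],0],[[0,0.08,0],0],[[0,0.12,0],0],[[0,0.16,0],0],[[0,0.2,0],0]])

```text
clock: 16.58
tool_pos: [0.416, -0.1446, 0.2493]
orientation: [-180.0, -0.0, -7.6]
force: [0.9, -0.3, -0.0]
opening: 0.0523
gripper_force: 0.0
```

>>> send_rows(deltas=[[[0,0.04,0],0],[[0,0.08,0],0],[[0,0.12,0],0],[[0,0.12,0],0],[[0,0.12,0],0]])

```text
clock: 17.0
tool_pos: [0.4033, -0.2397, 0.2487]
orientation: [-180.0, 0.0, -7.8]
force: [0.3, 0.9, 0.2]
opening: 0.0528
gripper_force: 0.0
```

```bash
python3 -c "
from h import *
t=ctrl.snapshot('top')
for g in((.5761,.1582),(.4591,.1738),(.5176,.166)): print(fit(t,g,.003))
cv2.imwrite('pics/t7.png',cv2.resize(t['color'][150:300,80:280,::-1],None,fx=3.5,fy=3.5,interpolation=cv2.INTER_CUBIC))
"
```

```text
(array([0.57866527, 0.15997755]), np.float64(0.12755011774313668))
(array([0.46049992, 0.17526976]), np.float64(0.16391875120897095))
(array([0.51805502, 0.16693918]), np.float64(0.23744221821818717))
```

View pics/t7.png

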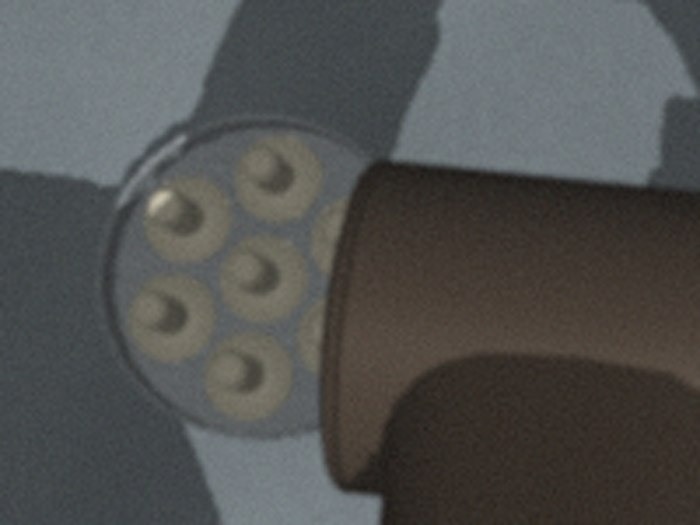

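The view shows both places filled. The new pegs, at crop positions (278,178) and (250,375), stand upright and evenly spaced in the tin. The arm is clear, so I'll hand it in.

```bash
python3 -c "
from plant import ctrl
print(ctrl.close_job())"
```

```text
the job is handed in; nothing more can be done
None
```

I put both matching pegs in the tin's two empty places. In the last picture they stood upright with the tin where it was, and I handed the job in at about 17 s; the hand-in returned no verdict.

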